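# Switch off the dock, unplug the orange plug and stow it

### The job

Switch the sloped dock off by tipping its red lever all the way back, away from you. Then pull the orange plug straight out of its socket, against its spring catch, and set it down in the green tray beside the dock without dropping it. Leave the blue and white plugs fully plugged in, leave the switch off, and do not knock over the vials or shove them or the screwdriver away.

Things in the scene. Friction and masses are not known exactly. Their poses are not given: they have to be found in the camera images.
- dock: grey wedge-shaped dock, 150 x 302 mm on the worktop, fixed. Origin: centre of its underside; x to its high rear, y to its left, z up. Its deck slopes 30 degrees, 45 mm high at the front edge and 105 mm at the rear; outward normal (-0.5, 0, 0.866) in this frame. Along the deck's middle line: switch at y = +100 mm, sockets with one plug each, in any order, at y = +30, -35, -100 mm
- dock_deck (a point): middle of the dock's sloped deck surface, dock frame (0, 0, 75 mm)
- switch (a joint): red lever switch on the dock: 0 = on, tipped toward the low front edge (29 degrees forward of the deck's normal); 1.0 = off, tipped to the high rear edge (29 degrees behind the normal). Starts between 0 and 0.2; stays where it is left
- switch_tip (a point): centre of the red ball, 26 mm diameter, at the end of the switch lever; it swings on a 55 mm radius about a pivot 22 mm above the deck, on a black block 70 (up the slope) x 50 x 25 mm
- plug_orange: flat plug with orange head, in a socket of the sloped dock; to be pulled. Origin: middle of the blade's end; z along the plug to the head (when plugged: square to the deck), y = width, x = thickness. Blade 10 x 28 mm (x, y), z 0 to 30, all in the socket; flange 22 x 42, z 30 to 34, on the deck; head to grip 14 x 36, z 34 to 71. Sprung catch lets go at about 10 N in the first 10 mm of pull
- plug_blue: flat plug with blue head, in a socket of the sloped dock; stays plugged in. Origin: middle of the blade's end; z along the plug to the head (when plugged: square to the deck), y = width, x = thickness. Blade 10 x 28 mm (x, y), z 0 to 30, all in the socket; flange 22 x 42, z 30 to 34, on the deck; head to grip 14 x 36, z 34 to 71. Sprung catch lets go at about 10 N in the first 10 mm of pull
- plug_white: flat plug with white head, in a socket of the sloped dock; stays plugged in. Origin: middle of the blade's end; z along the plug to the head (when plugged: square to the deck), y = width, x = thickness. Blade 10 x 28 mm (x, y), z 0 to 30, all in the socket; flange 22 x 42, z 30 to 34, on the deck; head to grip 14 x 36, z 34 to 71. Sprung catch lets go at about 10 N in the first 10 mm of pull
- plug_orange_center (a point): point inside the orange plug, on its axis, 35 mm from the blade's end (plug frame 0, 0, 35 mm)
- tray: green open parts tray, fixed on the worktop, 109 (x) x 142 (y) x 34 (high) mm outside; inside about 90 x 120 mm, floor 4 to 6 mm up. Origin: centre of its underside, z up
- vial_black: small glass vial with a black cap, 24 mm diameter, 57 mm tall, standing; origin: centre of its underside
- vial_white: small glass vial with a white cap, 24 mm diameter, 57 mm tall, standing; origin: centre of its underside
- screwdriver: red-handled screwdriver, 25 x 184 x 25 mm, lying along its y to the right of the dock; origin: centre of its underside
Things that resemble listed ones, but are neither listed nor needed, are in the scene too. What is meant by the plug_orange is not pink or yellow, and is the smaller of those in its own colour.

How it is judged (in metres and radians):
On the way, in this order (a step that is already met when the one before it is completed fails the run):
1. the switch is thrown fully off (value of joint switch above 0.85 rad), for 0.2 s.
2. the orange plug is pulled clear of its socket, held by the fingers (distance of plug_orange from where it was at the start of the episode above 0.035 m and contact force between the fingers and plug_orange above 0.5 N), for 0.1 s.
3. the orange plug is lowered into the tray, still held by the fingers (x of plug_orange_center in the frame of tray between -0.05 and 0.05 m and y of plug_orange_center in the frame of tray between -0.066 and 0.066 m and z of plug_orange_center in the frame of tray below 0.07 m and contact force between the fingers and plug_orange above 0.5 N), for 0.05 s.
At the end, for the whole second after the job is handed in: The orange plug lies or stands at rest in the green tray (its middle within 50 mm in x and 66 mm in y of the tray's centre and under 60 mm above the tray's underside), the switch lever is at 0.85 or more, and the blue and white plugs are within 5 mm of where they were (x of plug_orange_center in the frame of tray between -0.05 and 0.05 m and y of plug_orange_center in the frame of tray between -0.066 and 0.066 m and z of plug_orange_center in the frame of tray below 0.06 m and linear speed of plug_orange below 0.03 m/s and value of joint switch above 0.85 rad and distance of each of plug_blue, plug_white from where it was at the start of the episode below 0.005 m); the robot touches nothing.
It fails at once if the orange plug is drawn while the switch is not yet off (distance of plug_orange from where it was at the start of the episode above 0.008 m and value of joint switch below 0.8 rad).
It fails at once if the blue or the white plug is pulled or displaced by more than 8 mm (distance of any of plug_blue, plug_white from where it was at the start of the episode above 0.008 m).
It fails at once if a vial is knocked over, or a vial or the screwdriver is shoved by more than 30 mm (distance of any of vial_black, vial_white, screwdriver from where it was at the start of the episode above 0.03 m or angle between any of vial_black, vial_white's own z axis and vertical above 0.6 rad).
It also fails if it takes over 53 s, if anything falls off the work surface, if the arm or the gripper's body presses on something with over 40 N, if the wrist force passes 120 N, or if a joint passes its speed limit or range.

### The arm

A 6-joint arm with a two-finger parallel gripper is mounted at the origin on a cart in front of the work surface, level with it; the furniture and walls round the work are solid. World frame = base frame: x ahead of the robot, y to its left, z up, the work surface at z = 0. Lengths are in m, angles in degrees, forces in N, time in s.
With the tool pointing down it reaches from about 0.35 to 0.775 m from the base axis. Payload 5.5 kg.
Tool frame: the origin (TCP) lies between the finger pads; the fingertips stand 19 mm ahead of it and the grasp point (between the pads) is the TCP (bot.tip_reach is the distance from the TCP to the fingertips, in m); z points along the fingers, y is the line along which they close (so a half turn about z gives the same grasp; the last joint's range is limited). The gripper opens to 85 mm and grips with 20 to 120 N. Pads are 22 mm wide; open, the fingers measure 114 mm over their backs; the gripper's body (76 mm by 85 mm) begins 54 mm behind the grasp point. The pads swing forward as they close: fully open they stand 13 mm farther back than shut.
Start: joints at [64.194, 17.945, 2.641, 74.691, 0, 82.002], TCP at [0.176, 0.547, 0.25] pointing down, gripper open.
Joint ranges: [-158.12, 158.12], [-49.38, 96.58], [-58.88, 72.47], [-126.05, 133.96], [-84.25, 85.87], [-180, 180]. Speed limits (degrees/s): [147.25, 147.25, 180, 180, 180, 180].

### API

Orientations are given as a 3x3 rotation matrix whose columns are the frame's x, y, z axes.
In Python, from cell import bot gives the robot as it stands. The module is installed in compiled form; this text tells all that it offers.
- The arm moves only by the shell command python3 -m crank 'ROWS' [FORCE]. ROWS is JSON, a list of rows, each a list of 7 numbers: the shift along the tool's x, y, z scaled (see below), then the turn, a rotation vector about the tool's x, y, z scaled (see below), then the finger opening in mm, from 0 to 85.4. In form: [[dx, dy, dz, ax, ay, az, grip], ...]. A call has exactly 8 rows; each row is the pose to reach, as a shift and turn from the pose commanded when the call began, along the tool's axes at that moment; what a row does not reach only later rows make up. The controller multiplies each number of a shift by 500 mm and each number of a turn by 90 degrees. A row lasts 1/8 s, in which the tool goes at most 62.5 mm and 10.7 degrees, less where a joint would pass 70% of its speed; a pose out of reach is approached as far as the arm can. A call with a number of a shift or a turn outside -1 to 1 is refused whole. A call with a gripper value outside its range is refused whole. The fingers move at their own pace and stop on an object; FORCE is the grip in N (left out, the last holds). Time passes only in rows, so rows that repeat a pose let the fingers close, or fill a call up. It gives the time, the measured TCP pose, the force, the opening and the grip force at its end, in the units of the state.
- bot.observe(): the state, without advancing time (a new reading comes with each control period).
- bot.snapshot(name): name is "scene" or "top" or "wrist"; returns the picture (384x512x3 uint8, red, green, blue); there is no depth.
- bot.camera_params(name): a dict with "vertical_fov" (degrees; the focal length in pixels is half the picture's height over the tangent of half this angle, whatever the lens; pixels are square), "cx", "cy" (the principal point, pixels), "xyz" and "rotation" of the camera in the world. Camera axes: x right, y down, z forward; pixel columns grow to the right and rows downward; lengths in m; the calibration is good to about 2 mm. A picture is of the moment at which its call begins: read the wrist's pose just before it. camera_params takes no time and is no camera call; for the wrist camera it gives the pose at the moment of the call.
- bot.job_done(): hands the job in; it is judged then, once.
The state is a dict: "time": time; "qpos": joint angles; "joint_vel": joint speeds; "tau": joint torques, N m; "tcp_pos": TCP position; "orientation": TCP orientation; "contact_force": force on the tool from outside, world axes, zero at the start; "wrist_torque": the same for the moment, N m; "finger_gap": opening from 0.0 (shut) to 1.0 (fully open); "grip_force": force on a finger pad.
Only numpy, scipy, OpenCV 4.12 (cv2) and the standard library are available. Lean on these libraries where they do the work, as an engineer would, in place of code of your own. Each camera call takes 0.05 s, during which the arm holds its last target. There are 200 camera calls.

## Working session

There is one attempt and no reset: what is moved stays moved. The work goes in short steps, Python scripts to look and compute and a shell command to move; the robot and the scene stay as the last step left them, time stands still between calls to the robot, and variables do not carry over. Pictures are saved under pics/ and viewed, at most 10 in all, crops included, and the job is handed in when it is done.

```bash
mkdir -p pics
python3 - <<'E'
from cell import bot
import cv2
for n in("scene","top"):
    im=bot.snapshot(n); cv2.imwrite(f"pics/{n}0.png",im[:,:,::-1]); print(n,bot.camera_params(n))
s=bot.observe();print(s)
E
```

```text
scene {'vertical_fov': 50.567590373080485, 'cx': 247.73123974716069, 'cy': 194.7136936628884, 'xyz': array([0.01862694, 0.76946947, 0.89524242]), 'rotation': array([[-0.83102587, -0.36278059,  0.42164706],
       [-0.55601759,  0.52066003, -0.64788701],
       [ 0.01550606, -0.77285405, -0.63439434]])}
top {'vertical_fov': 45.72236227689044, 'cx': 255.18646725648117, 'cy': 189.19053941287925, 'xyz': array([ 0.36184935, -0.02312054,  1.40524571]), 'rotation': array([[-0.01120211, -0.98993565,  0.1410742 ],
       [-0.99981977,  0.0132514 ,  0.01359525],
       [-0.01532785, -0.14089648, -0.98990567]])}
{'time': 0.1, 'qpos': array([ 6.41933317e+01,  1.79873253e+01,  2.58520054e+00,  7.46916652e+01,
       -5.01424701e-04,  8.20012710e+01]), 'joint_vel': array([ 0.01813196, -0.07019113,  0.29729945, -0.04410366,  0.01845738,
        0.07376926]), 'tau': array([ 3.14981793e-03, -4.81724668e+01,  2.99243170e+01,  1.27547648e-02,
       -8.79169829e-05,  1.25058295e-05]), 'tcp_pos': array([0.1756808 , 0.54706578, 0.24950209]), 'orientation': array([[-9.52086949e-01,  3.05826657e-01, -7.04741665e-04],
       [ 3.05827391e-01,  9.52085828e-01, -1.47749816e-03],
       [ 2.19116229e-04, -1.62223602e-03, -9.99998660e-01]]), 'contact_force': array([ 0.50956141, -0.38852456,  0.42095298]), 'wrist_torque': array([ 0.03529577,  0.02891936, -0.03958959]), 'grip_force': 0.0, 'finger_gap': 1.002352508170519}
```

View pics/scene0.png

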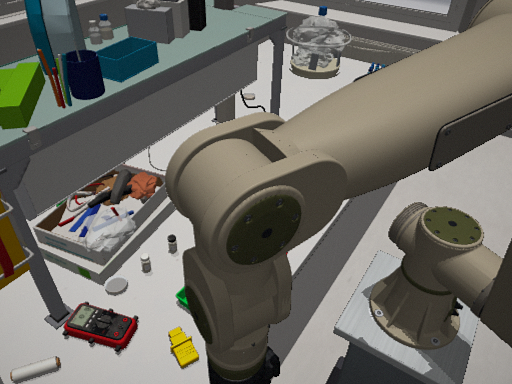

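View pics/top0.png

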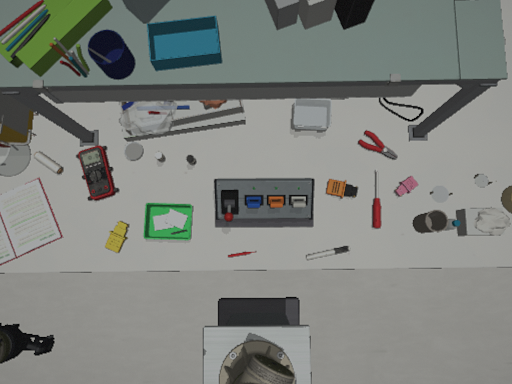

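```bash
cat > h.py <<'E'
import numpy as np,cv2
from cell import bot
def ray(p,uv):
    f=192/np.tan(np.radians(p["vertical_fov"]/2))
    d=np.array([(uv[0]-p["cx"])/f,(uv[1]-p["cy"])/f,1.]); return p["xyz"],p["rotation"]@d
def onz(p,uv,z):
    o,d=ray(p,uv); return o+d*(z-o[2])/d[2]
def proj(p,X):
    f=192/np.tan(np.radians(p["vertical_fov"]/2)); c=p["rotation"].T@(np.asarray(X)-p["xyz"])
    return np.array([p["cx"]+f*c[0]/c[2],p["cy"]+f*c[1]/c[2]])
def blobs(im,lo,hi,amin=15,roi=None):
    h=cv2.cvtColor(im,cv2.COLOR_RGB2HSV); m=cv2.inRange(h,lo,hi)
    if lo[0]==0 and hi[0]<8: m|=cv2.inRange(h,(174,lo[1],lo[2]),(180,255,255))
    if roi: 
        k=np.zeros_like(m);x0,y0,x1,y1=roi;k[y0:y1,x0:x1]=255;m&=k
    n,l,s,c=cv2.connectedComponentsWithStats(m)
    return m,[(c[i].round(1),s[i].tolist()) for i in range(1,n) if s[i][4]>=amin]
E
python3 - <<'E'
from h import *
im=cv2.imread("pics/top0.png")[:,:,::-1].copy();p=bot.camera_params("top")
R=(205,170,325,235)
for n,lo,hi,z in(("red",(0,150,80),(6,255,255),.15),("orange",(7,150,100),(20,255,255),.105),("blue",(105,120,60),(125,255,255),.105)):
    for c,s in blobs(im,lo,hi,15,R)[1]: print(n,c,s,onz(p,c,z).round(4))
for c,s in blobs(im,(50,150,60),(75,255,255),200,(100,150,230,260))[1]:
    print("tray",c,s,onz(p,c,.034).round(4),[onz(p,(s[0]+a*s[2],s[1]+b*s[3]),.034).round(3)[:2] for a in(0,1) for b in (0,1)])
cv2.imwrite("pics/top0c.png",cv2.resize(im[140:260,130:330,::-1],None,fx=4,fy=4,interpolation=cv2.INTER_CUBIC))
E
```

```text
red [228.2 216.5] [225, 213, 8, 8, 55] [0.4655 0.0696 0.15  ]
orange [275.9 201.5] [269, 196, 15, 11, 117] [ 0.5107 -0.0643  0.105 ]
blue [253.2 201.4] [246, 196, 15, 12, 151] [0.5118 0.0008 0.105 ]
tray [166.5 221.1] [144, 203, 47, 36, 938] [0.4635 0.2647 0.034 ] [array([0.519, 0.334]), array([0.41 , 0.332]), array([0.518, 0.191]), array([0.409, 0.19 ])]
```

View pics/top0c.png

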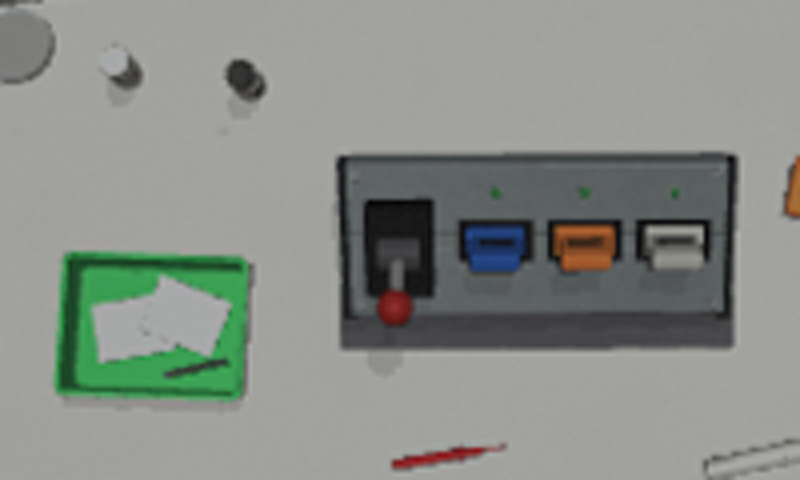

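```bash
cat >> h.py <<'E'
from scipy.spatial.transform import Rotation as Ro
import json,os
def dock(D): # D=(x,y,yaw_deg) -> origin,R
    return np.array([D[0],D[1],0]),Ro.from_euler("z",D[2],degrees=True).as_matrix()
def deckpt(D,s,y,n): # slope coord, y, height off deck
    o,R=dock(D); c,t=np.cos(np.pi/6),.5
    return o+R@np.array([s*c-n*t,y,.075+s*t+n*c])
def tilt(D):
    o,R=dock(D); return R@np.array([[0,.75**.5,.5],[1,0,0],[0,.5,-.75**.5]])
def go(P,Rt):
    s=bot.observe();R=s["orientation"]; d=R.T@(np.asarray(P)-s["tcp_pos"]); w=Ro.from_matrix(R.T@Rt).as_rotvec(degrees=True)
    print("row",(d/.5).round(4).tolist(),(w/90).round(4).tolist(),"| mm",(d*1000).round(1),"deg",w.round(2))
E
python3 - <<'E'
from h import *
D=(.523,-.03,0); go(deckpt(D,0,-.0,.22),tilt(D))
p=bot.camera_params("top")
for uv in((215,227),(313,227),(170,90)): print(onz(p,uv,0).round(3))
E
```

```text
row [-0.8049, -0.9537, -0.0307] [-0.2886, -0.2092, 0.7829] | mm [-402.4 -476.9  -15.3] deg [-25.98 -18.83  70.46]
[0.446 0.121 0.   ]
[ 0.442 -0.18   0.   ]
[0.889 0.267 0.   ]
```

```bash
R='[-0.805,-0.954,-0.031,-0.289,-0.209,0.783,85]'; python3 -m crank '[[-0.1,-0.12,-0.004,-0.0361,-0.0261,0.098,85],[-0.2,-0.24,-0.008,-0.072,-0.052,0.196,85],[-0.3,-0.36,-0.012,-0.108,-0.078,0.294,85],[-0.4,-0.475,-0.016,-0.144,-0.104,0.391,85],[-0.5,-0.59,-0.019,-0.18,-0.13,0.489,85],[-0.6,-0.71,-0.023,-0.217,-0.157,0.587,85],[-0.7,-0.83,-0.027,-0.253,-0.183,0.685,85],[-0.805,-0.954,-0.031,-0.289,-0.209,0.783,85]]'
python3 - <<'E'
from h import *
D=(.521,-.03,-.7); go(deckpt(D,0,-.0,.22),tilt(D))
E
```

```text
time: 1.1
tcp_pos: [0.3658, 0.0836, 0.2629]
orientation: [[0.004, 0.864, 0.504], [1.0, -0.005, 0.001], [0.003, 0.504, -0.864]]
contact_force: [1.3, -0.1, -0.7]
finger_gap: 0.998
grip_force: 0.0
row [-0.2241, 0.0819, 0.0407] [0.0026, -0.0044, 0.0035] | mm [-112.    40.9   20.4] deg [ 0.23 -0.39  0.31]
```

```bash
python3 -m crank '[[-0.11,0.04,0.02,0,-0.002,0.003,40],[-0.22,0.08,0.04,0.003,-0.004,0.003,20],[-0.224,0.082,0.041,0.003,-0.004,0.003,0],[-0.224,0.082,0.041,0.003,-0.004,0.003,0],[-0.224,0.082,0.041,0.003,-0.004,0.003,0],[-0.224,0.082,0.041,0.003,-0.004,0.003,0],[-0.224,0.082,0.041,0.003,-0.004,0.003,0],[-0.224,0.082,0.041,0.003,-0.004,0.003,0]]'
python3 - <<'E'
from h import *
p=bot.camera_params("wrist");im=bot.snapshot("wrist");cv2.imwrite("pics/w1.png",im[:,:,::-1]);np.save("w1.npy",p,allow_pickle=True);print(p)
D=(.521,-.03,-.7)
for y in(.03,-.035,-.1): print("head top",y,proj(p,deckpt(D,0,y,.041)))
print("ball",proj(p,deckpt(D,-.0267,.1,.07)),"corners",[proj(p,deckpt(D,s,y,0)).round() for s in(-.0866,.0866) for y in(-.151,.151)])
for n,lo,hi in(("red",(0,150,60),(6,255,255)),("orange",(7,150,80),(20,255,255)),("blue",(105,120,50),(125,255,255))):
    for c,s in blobs(im,lo,hi,60)[1]: print(n,c,s)
E
```

```text
time: 2.1
tcp_pos: [0.4117, -0.026, 0.2653]
orientation: [[0.005, 0.868, 0.497], [1.0, -0.004, -0.004], [-0.001, 0.497, -0.868]]
contact_force: [0.4, 0.0, 0.4]
finger_gap: -0.002
grip_force: 0.0
{'vertical_fov': 68.1014533289194, 'cx': 261.4101371997018, 'cy': 189.59183349265055, 'xyz': array([0.3501301 , 0.0563722 , 0.37309152]), 'rotation': array([[ 0.86745649, -0.16148404,  0.4705764 ],
       [-0.00387558, -0.94802202, -0.31818112],
       [ 0.49749797,  0.27418452, -0.8229937 ]])}
head top 0.03 [261.72776635 149.40096185]
head top -0.035 [261.32619148 205.85321529]
head top -0.1 [260.97181988 255.66976603]
ball [232.5305093   77.54657043] corners [array([199., 271.]), array([182.,  30.]), array([322., 272.]), array([343.,  32.])]
red [239.9  73.9] [226, 59, 28, 31, 703]
red [104.2  99.7] [92, 67, 25, 69, 458]
red [485.1 157.8] [480, 143, 10, 30, 208]
red [481.4 239.2] [454, 223, 50, 33, 787]
orange [261.5 195.7] [253, 177, 18, 41, 668]
blue [261.9 142.5] [252, 123, 20, 41, 755]
```

View pics/w1.png

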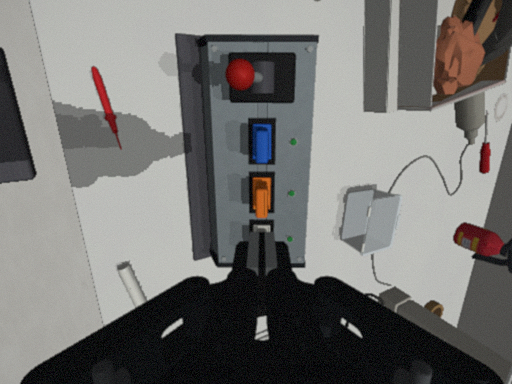

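Run:
```python
from h import *
w=np.load("w1.npy",allow_pickle=True).item();t=bot.camera_params("top")
def tri(a,b):
    o1,d1=ray(w,a);o2,d2=ray(t,b);A=np.c_[d1,-d2];k=np.linalg.lstsq(A,o2-o1,rcond=None)[0]
    p,q=o1+k[0]*d1,o2+k[1]*d2;print("tri",((p+q)/2).round(4),"gap",np.linalg.norm(p-q).round(4))
tri((239.5,74),(228.3,216.6))
D=(.521,-.03,-.7)
for a in(-.0267,-.02,-.01):print("ball",a,deckpt(D,a,.1,.022+(.055**2-a*a)**.5).round(4),proj(w,deckpt(D,a,.1,.022+(.055**2-a*a)**.5)).round(1))
for y,n in((-.035,"orange"),(.03,"blue")):
  C=[deckpt(D,s,y+e,h) for s in(-.007,.007) for e in(-.018,.018) for h in(.004,.041)]
  for nm,p in(("w",w),("t",t)):
    q=np.array([proj(p,c) for c in C]); print(n,nm,q.min(0).round(1),q.max(0).round(1))
```

```text
tri [0.4668 0.072  0.1311] gap 0.0026
ball -0.0267 [0.4641 0.0707 0.1223] [232.5  77.5]
ball -0.02 [0.4683 0.0707 0.1284] [239.7  77.4]
ball -0.01 [0.4755 0.0706 0.1359] [250.8  77.2]
orange w [255.2 181.5] [267.7 220.3]
orange t [269.6 197.6] [282.5 207.2]
blue w [255.2 128.6] [268.5 165.8]
blue t [247.1 197.7] [259.8 207.2]
```

Run:
```python
from h import *
D=(.522,-.028,-.7)
for s,n in((-.075,.13),(-.075,.075),(-.034,.075),(0,.075)): go(deckpt(D,s,.1,n),tilt(D))
```

```text
row [0.1996, -0.1474, 0.1809] [-0.0023, -0.0014, 0.0038] | mm [ 99.8 -73.7  90.5] deg [-0.2  -0.13  0.34]
row [0.1994, -0.1471, 0.2909] [-0.0023, -0.0014, 0.0038] | mm [ 99.7 -73.5 145.5] deg [-0.2  -0.13  0.34]
row [0.1989, -0.0651, 0.2906] [-0.0023, -0.0014, 0.0038] | mm [ 99.5 -32.5 145.3] deg [-0.2  -0.13  0.34]
row [0.1985, 0.0029, 0.2904] [-0.0023, -0.0014, 0.0038] | mm [ 99.3   1.5 145.2] deg [-0.2  -0.13  0.34]
```

```bash
python3 -m crank '[[0.08,-0.06,0.07,0,0,0.002,0],[0.16,-0.12,0.15,0,0,0.004,0],[0.2,-0.147,0.18,-0.002,-0.001,0.004,0],[0.2,-0.147,0.22,-0.002,-0.001,0.004,0],[0.2,-0.147,0.26,-0.002,-0.001,0.004,0],[0.2,-0.147,0.291,-0.002,-0.001,0.004,0],[0.2,-0.147,0.291,-0.002,-0.001,0.004,0],[0.2,-0.147,0.291,-0.002,-0.001,0.004,0]]'
```

```text
time: 3.15
tcp_pos: [0.4259, 0.0744, 0.1083]
orientation: [[0.014, 0.871, 0.491], [1.0, -0.012, -0.007], [-0.0, 0.491, -0.871]]
contact_force: [-0.3, -0.8, 0.5]
finger_gap: 0.004
grip_force: 0.0
```

```bash
python3 -m crank '[[0,0.02,0,0,0,0,0],[0,0.04,0,0,0,0,0],[0,0.06,0,0,0,0,0],[0,0.08,0,0,0,0,0],[0,0.095,0,0,0,0,0],[0,0.11,0,0,0,0,0],[0,0.125,0,0,0,0,0],[0,0.135,0,0,0,0,0]]'
python3 - <<'E'
from h import *
im=bot.snapshot("wrist");cv2.imwrite("pics/w2.png",im[:,:,::-1]);p=bot.camera_params("wrist")
for c,s in blobs(im,(0,150,60),(6,255,255),100)[1]: print(c,s)
D=(.522,-.028,-.7)
for a in(-.02,0,.0185,.0267):print(a,proj(p,deckpt(D,a,.1,.022+(.055**2-a*a)**.5)).round(1))
print(bot.observe()["contact_force"])
E
```

```text
time: 4.15
tcp_pos: [0.4841, 0.0736, 0.1406]
orientation: [[0.014, 0.872, 0.489], [1.0, -0.012, -0.007], [-0.0, 0.489, -0.872]]
contact_force: [-8.6, 0.2, 0.5]
finger_gap: 0.001
grip_force: 3.9
[ 25.7 249. ] [0, 208, 58, 98, 1236]
[312.4 259.9] [290, 238, 47, 46, 1602]
[500.2 292.1] [486, 280, 26, 25, 391]
-0.02 [225.7 264.1]
0 [264.2 268.5]
0.0185 [300.2 265.2]
0.0267 [314.9 261.3]
[-3.84148226 -0.06996794  0.08835924]
```

View pics/w2.png

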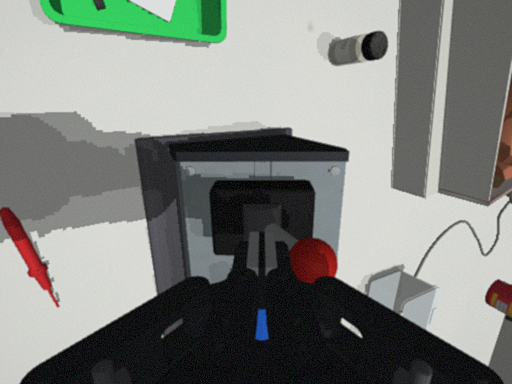

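Run:
```python
from h import *
D=(.522,-.028,-.7)
for s,y,n in((-.03,.1,.075),(-.03,.1,.14),(0,-.035,.14),(0,-.035,.07),(0,-.035,.026)): go(deckpt(D,s,y,n),tilt(D))
```

```text
row [-0.0023, -0.0574, 0.0034] [-0.0083, 0.0007, -0.001] | mm [ -1.1 -28.7   1.7] deg [-0.75  0.07 -0.09]
row [-0.0024, -0.0591, -0.1266] [-0.0083, 0.0007, -0.001] | mm [ -1.2 -29.5 -63.3] deg [-0.75  0.07 -0.09]
row [-0.2723, 0.0013, -0.1271] [-0.0083, 0.0007, -0.001] | mm [-136.2    0.7  -63.5] deg [-0.75  0.07 -0.09]
row [-0.2722, 0.0032, 0.0129] [-0.0083, 0.0007, -0.001] | mm [-136.1    1.6    6.4] deg [-0.75  0.07 -0.09]
row [-0.2721, 0.0043, 0.1009] [-0.0083, 0.0007, -0.001] | mm [-136.     2.2   50.4] deg [-0.75  0.07 -0.09]
```

```bash
python3 -m crank '[[0,-0.055,0,0,0,0,0],[0,-0.059,-0.06,-0.004,0,0,0],[-0.002,-0.059,-0.127,-0.008,0,-0.001,0],[-0.1,-0.04,-0.127,-0.008,0,-0.001,20],[-0.2,-0.02,-0.127,-0.008,0,-0.001,50],[-0.272,0.001,-0.127,-0.008,0,-0.001,50],[-0.272,0.001,-0.1,-0.008,0,-0.001,50],[-0.272,0.001,-0.08,-0.008,0,-0.001,50]]'
python3 - <<'E'
from h import *
im=bot.snapshot("wrist");cv2.imwrite("pics/w3.png",im[:,:,::-1]);p=bot.camera_params("wrist")
D=(.522,-.028,-.7)
for nm,lo,hi in(("red",(0,150,60),(6,255,255)),("orange",(7,150,80),(20,255,255)),("blue",(105,120,50),(125,255,255))):
  for c,s in blobs(im,lo,hi,100)[1]: print(nm,c,s)
for y in(-.035,.03):
  q=np.array([proj(p,deckpt(D,s,y+e,h)) for s in(-.007,.007) for e in(-.018,.018) for h in(.004,.041)]);print(q.min(0).round(1),q.max(0).round(1))
print("ball 1.0",proj(p,deckpt(D,.0267,.1,.07)))
for s,y,n in((0,-.035,.07),(0,-.035,.026)): go(deckpt(D,s,y,n),tilt(D))
E
```

```text
time: 5.2
tcp_pos: [0.4646, -0.0631, 0.1768]
orientation: [[0.014, 0.864, 0.504], [1.0, -0.011, -0.008], [-0.001, 0.504, -0.864]]
contact_force: [-0.3, -0.3, 0.1]
finger_gap: 0.589
grip_force: 0.0
red [306.2   4.1] [289, 0, 36, 12, 291]
red [17.1 61.1] [0, 8, 46, 119, 1102]
red [496.5 233.8] [480, 224, 32, 23, 414]
orange [258.2 195.7] [245, 168, 27, 61, 1441]
orange [262.5 312. ] [242, 294, 41, 37, 1022]
blue [257.4 115.6] [243, 87, 29, 59, 1611]
[251.3 173.6] [270.3 231. ]
[250.1  93.6] [271.2 147.6]
ball 1.0 [313.07638082 -14.5206687 ]
row [0.0001, -0.0009, 0.0913] [0.0015, 0.0006, -0.0003] | mm [ 0.  -0.5 45.6] deg [ 0.13  0.06 -0.03]
row [0.0002, -0.0011, 0.1793] [0.0015, 0.0006, -0.0003] | mm [ 0.1 -0.6 89.6] deg [ 0.13  0.06 -0.03]
```

View pics/w3.png

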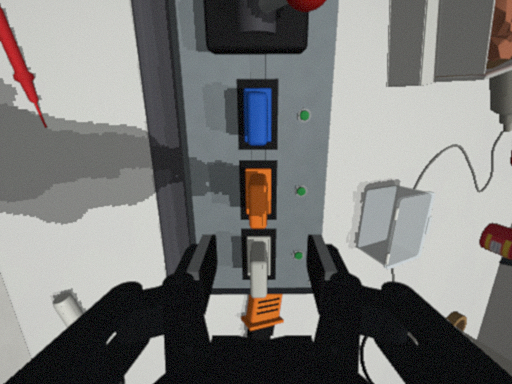

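```bash
python3 -m crank '[[0.002,-0.002,0.06,0.0015,0,0,50],[0.002,-0.003,0.11,0.0015,0,0,50],[0.002,-0.003,0.15,0.0015,0,0,50],[0.002,-0.003,0.179,0.0015,0,0,50],[0.002,-0.003,0.179,0.0015,0,0,50],[0.002,-0.003,0.179,0.0015,0,0,35],[0.002,-0.003,0.179,0.0015,0,0,25],[0.002,-0.003,0.179,0.0015,0,0,20]]' 40
```

```text
time: 6.25
tcp_pos: [0.5078, -0.0619, 0.0991]
orientation: [[0.013, 0.865, 0.502], [1.0, -0.01, -0.008], [-0.001, 0.502, -0.865]]
contact_force: [0.3, -0.1, 0.4]
finger_gap: 0.233
grip_force: 0.0
```

```bash
python3 -m crank '[[0,0,0,0,0,0,15],[0,0,0,0,0,0,10],[0,0,0,0,0,0,5],[0,0,0,0,0,0,5],[0,0,0,0,0,0,5],[0,0,0,0,0,0,5],[0,0,0,0,0,0,5],[0,0,0,0,0,0,5]]' 50
```

```text
time: 7.25
tcp_pos: [0.5074, -0.0619, 0.0988]
orientation: [[0.013, 0.865, 0.501], [1.0, -0.011, -0.007], [-0.001, 0.501, -0.865]]
contact_force: [-5.1, 0.6, 6.2]
finger_gap: 0.159
grip_force: 48.8
```

```bash
python3 -m crank '[[0,0,-0.008,0,0,0,5],[0,0,-0.016,0,0,0,5],[0,0,-0.026,0,0,0,5],[0,0,-0.04,0,0,0,5],[0,0,-0.06,0,0,0,5],[0,0,-0.09,0,0,0,5],[0,0,-0.12,0,0,0,5],[0,0,-0.15,0,0,0,5]]' 60
python3 - <<'E'
from h import *
im=bot.snapshot("wrist");cv2.imwrite("pics/w4.png",im[:,:,::-1])
t=bot.snapshot("top");p=bot.camera_params("top")
for nm,lo,hi in(("orange",(7,150,80),(20,255,255)),("blue",(105,120,50),(125,255,255))):
  for c,s in blobs(im,lo,hi,100)[1]: print(nm,c,s)
for c,s in blobs(t,(0,150,60),(6,255,255),15,(205,170,325,235))[1]: print("red",c,s)
for v in(.0185,.0267): print(proj(p,deckpt((.522,-.028,-.7),v,.1,.022+(.055**2-v*v)**.5)))
E
```

```text
time: 8.25
tcp_pos: [0.4696, -0.0612, 0.1644]
orientation: [[0.013, 0.865, 0.501], [1.0, -0.01, -0.007], [-0.001, 0.501, -0.865]]
contact_force: [0.0, 0.1, 0.1]
finger_gap: 0.152
grip_force: 60.6
orange [261.9 272.2] [242, 206, 41, 134, 3971]
blue [260.4 119.8] [245, 90, 31, 63, 1819]
red [227.7 200.9] [224, 197, 9, 9, 64]
[227.24228008 203.3321229 ]
[227.24914966 200.09296067]
```

View pics/w4.png

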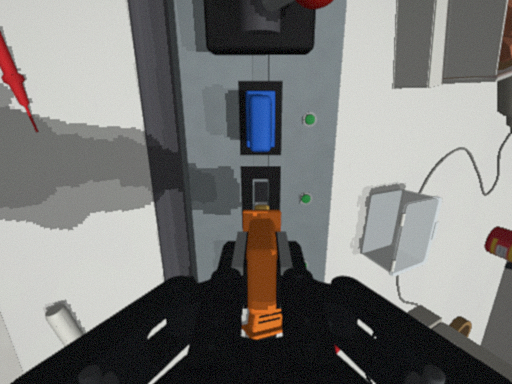

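```bash
cat >> h.py <<'E'
def T(th,yaw=0):
    c,s=np.cos(np.radians(th)),np.sin(np.radians(th)); return np.array([[0,c,s],[1,0,0],[0,s,-c]])
E
python3 - <<'E'
from h import *
for P,th in(((.455,-.061,.28),30),((.4475,.262,.28),42),((.4475,.262,.10),42)): go(P,T(th))
E
```

```text
row [0.0002, 0.0888, -0.2135] [0.0024, 0.0053, -0.0064] | mm [ 1.000e-01  4.440e+01 -1.068e+02] deg [ 0.22  0.48 -0.58]
row [0.6459, 0.0694, -0.2265] [-0.1309, 0.006, -0.0058] | mm [ 323.    34.7 -113.2] deg [-11.78   0.54  -0.53]
row [0.6467, -0.1118, 0.0846] [-0.1309, 0.006, -0.0058] | mm [323.4 -55.9  42.3] deg [-11.78   0.54  -0.53]
```

```bash
python3 -m crank '[[0,0.03,-0.08,0,0,0,5],[0,0.06,-0.15,0,0,0,5],[0,0.088,-0.213,0,0,0,5],[0.09,0.085,-0.215,-0.02,0.001,-0.001,5],[0.19,0.082,-0.217,-0.04,0.002,-0.002,5],[0.29,0.079,-0.219,-0.06,0.003,-0.003,5],[0.39,0.076,-0.221,-0.08,0.004,-0.004,5],[0.49,0.073,-0.224,-0.1,0.005,-0.005,5]]'
python3 - <<'E'
from h import *
for P,th in(((.4475,.262,.28),42),((.4475,.262,.15),42),((.4475,.262,.07),42)): go(P,T(th))
E
```

```text
time: 9.35
tcp_pos: [0.4481, 0.1858, 0.2785]
orientation: [[0.002, 0.775, 0.632], [1.0, -0.002, 0.0], [0.002, 0.632, -0.775]]
contact_force: [0.7, -1.3, -0.9]
finger_gap: 0.156
grip_force: 60.4
row [0.1523, 0.0005, -0.003] [-0.0314, -0.0002, -0.0015] | mm [76.2  0.2 -1.5] deg [-2.83 -0.02 -0.14]
row [0.1519, -0.1637, 0.1985] [-0.0314, -0.0002, -0.0015] | mm [ 75.9 -81.9  99.3] deg [-2.83 -0.02 -0.14]
row [0.1516, -0.2648, 0.3226] [-0.0314, -0.0002, -0.0015] | mm [  75.8 -132.4  161.3] deg [-2.83 -0.02 -0.14]
```

```bash
python3 -m crank '[[0.08,0,-0.002,-0.015,0,0,5],[0.152,0,-0.003,-0.031,0,-0.001,5],[0.152,-0.08,0.095,-0.031,0,-0.001,5],[0.152,-0.12,0.145,-0.031,0,-0.001,5],[0.152,-0.164,0.198,-0.031,0,-0.001,5],[0.152,-0.2,0.243,-0.031,0,-0.001,5],[0.152,-0.235,0.286,-0.031,0,-0.001,5],[0.152,-0.235,0.286,-0.031,0,-0.001,5]]'
python3 - <<'E'
from h import *
for z in(.07,.06,.055,.05): go((.4475,.262,z),T(42))
im=bot.snapshot("scene");cv2.imwrite("pics/s5.png",im[:,:,::-1])
im=bot.snapshot("top");cv2.imwrite("pics/t5.png",cv2.resize(im[150:260,110:250,::-1],None,fx=5,fy=5))
E
```

```text
time: 10.35
tcp_pos: [0.4457, 0.2592, 0.0903]
orientation: [[0.0, 0.749, 0.663], [1.0, 0.002, -0.003], [-0.003, 0.663, -0.749]]
contact_force: [0.1, 0.1, -0.6]
finger_gap: 0.157
grip_force: 60.3
row [0.0057, -0.0242, 0.0328] [-0.0052, 0.0017, 0.0011] | mm [  2.8 -12.1  16.4] deg [-0.47  0.15  0.1 ]
row [0.0057, -0.0375, 0.0478] [-0.0052, 0.0017, 0.0011] | mm [  2.9 -18.7  23.9] deg [-0.47  0.15  0.1 ]
row [0.0058, -0.0441, 0.0553] [-0.0052, 0.0017, 0.0011] | mm [  2.9 -22.1  27.6] deg [-0.47  0.15  0.1 ]
row [0.0058, -0.0508, 0.0628] [-0.0052, 0.0017, 0.0011] | mm [  2.9 -25.4  31.4] deg [-0.47  0.15  0.1 ]
```

View pics/t5.png

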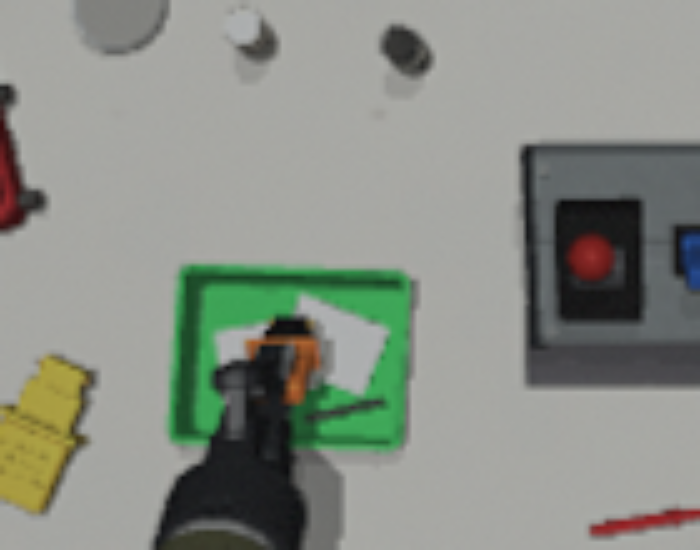

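```bash
python3 -m crank '[[0.003,-0.012,0.016,-0.002,0,0,5],[0.006,-0.024,0.033,-0.005,0.001,0.001,5],[0.006,-0.03,0.04,-0.005,0.001,0.001,5],[0.006,-0.035,0.045,-0.005,0.001,0.001,5],[0.006,-0.038,0.048,-0.005,0.001,0.001,5],[0.006,-0.041,0.0515,-0.005,0.001,0.001,5],[0.006,-0.044,0.055,-0.005,0.001,0.001,5],[0.006,-0.044,0.055,-0.005,0.001,0.001,5]]'
```

```text
time: 11.45
tcp_pos: [0.4545, 0.2699, 0.0621]
orientation: [[0.005, 0.745, 0.667], [1.0, -0.002, -0.006], [-0.003, 0.667, -0.745]]
contact_force: [-0.7, -0.6, -0.9]
finger_gap: 0.156
grip_force: 60.4
```

Run:
```python
from h import *
print(bot.observe()["tcp_pos"],bot.observe()["contact_force"])
for z in(.058,.054,.05): go((.45,.266,z),T(42))
```

```text
[0.45447674 0.26985142 0.06207184] [-0.65816745 -0.62067983 -0.92485012]
row [-0.0077, -0.0121, 0.0001] [-0.0022, 0.0036, -0.0012] | mm [-3.9 -6.   0.1] deg [-0.2   0.32 -0.11]
row [-0.0077, -0.0174, 0.0061] [-0.0022, 0.0036, -0.0012] | mm [-3.9 -8.7  3.1] deg [-0.2   0.32 -0.11]
row [-0.0077, -0.0228, 0.0121] [-0.0022, 0.0036, -0.0012] | mm [ -3.8 -11.4   6. ] deg [-0.2   0.32 -0.11]
```

```bash
python3 -m crank '[[-0.004,-0.006,0,-0.002,0.002,0,5],[-0.008,-0.012,0,-0.002,0.003,0,5],[-0.008,-0.015,0.003,-0.002,0.003,0,5],[-0.008,-0.0175,0.006,-0.002,0.003,0,5],[-0.008,-0.019,0.008,-0.002,0.003,0,5],[-0.008,-0.02,0.009,-0.002,0.003,0,5],[-0.008,-0.02,0.009,-0.002,0.003,0,5],[-0.008,-0.02,0.009,-0.002,0.003,0,5]]'
```

```text
time: 12.45
tcp_pos: [0.4545, 0.2717, 0.0557]
orientation: [[0.006, 0.748, 0.664], [1.0, -0.002, -0.007], [-0.004, 0.664, -0.748]]
contact_force: [0.3, 0.4, -1.2]
finger_gap: 0.153
grip_force: 60.4
```

```bash
python3 -m crank '[[0,-0.001,0.0015,0,0,0,5],[0,-0.002,0.003,0,0,0,5],[0,-0.004,0.0045,0,0,0,5],[0,-0.005,0.006,0,0,0,5],[0,-0.006,0.007,0,0,0,5],[0,-0.007,0.008,0,0,0,5],[0,-0.008,0.009,0,0,0,5],[0,-0.008,0.009,0,0,0,5]]'
```

```text
time: 13.45
tcp_pos: [0.4553, 0.2727, 0.0502]
orientation: [[0.007, 0.749, 0.663], [1.0, -0.002, -0.008], [-0.004, 0.663, -0.749]]
contact_force: [-0.5, -0.5, -1.0]
finger_gap: 0.156
grip_force: 60.4
```

```bash
python3 -m crank '[[0,-0.001,0.0015,0,0,0,5],[0,-0.002,0.003,0,0,0,5],[0,-0.004,0.0045,0,0,0,5],[0,-0.005,0.006,0,0,0,5],[0,-0.006,0.007,0,0,0,5],[0,-0.007,0.008,0,0,0,5],[0,-0.0075,0.0085,0,0,0,5],[0,-0.0075,0.0085,0,0,0,5]]'
python3 - <<'E'
from h import *
im=bot.snapshot("wrist");cv2.imwrite("pics/w6.png",im[:,:,::-1])
E
```

```text
time: 14.45
tcp_pos: [0.4579, 0.2738, 0.048]
orientation: [[0.01, 0.745, 0.667], [1.0, -0.004, -0.01], [-0.005, 0.667, -0.745]]
contact_force: [-8.8, -3.7, 17.9]
finger_gap: 0.155
grip_force: 63.6
```

View pics/w6.png

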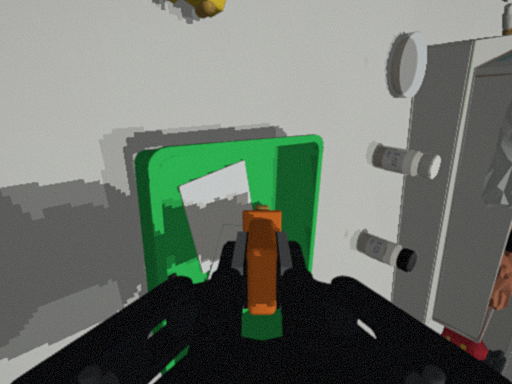

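```bash
python3 -m crank '[[0,0.002,-0.002,0,0,0,5],[0,0.003,-0.003,0,0,0,12],[0,0.003,-0.003,0,0,0,16],[0,0.003,-0.003,0,0,0,20],[0,0.003,-0.003,0,0,0,24],[0,0.003,-0.003,0,0,0,27],[0,0.003,-0.003,0,0,0,27],[0,0.003,-0.003,0,0,0,27]]' 20
python3 -m crank '[[0,0,-0.01,0,0,0,27],[0,0,-0.025,0,0,0,27],[0,0,-0.04,0,0,0,27],[0,0,-0.06,0,0,0,27],[0,0,-0.1,0,0,0,27],[0,0,-0.16,0,0,0,27],[0,0,-0.22,0,0,0,27],[0,0,-0.28,0,0,0,27]]'
python3 - <<'E'
from h import *
a=bot.snapshot("wrist")[:,:,::-1];b=bot.snapshot("top")
cv2.imwrite("pics/w7.png",np.hstack([cv2.resize(a,(400,300)),cv2.resize(b[150:250,130:330,::-1],(400,300))[:, :]]))
p=bot.camera_params("top")
for nm,lo,hi,z in(("orange",(7,150,80),(20,255,255),.015),("red",(0,150,60),(6,255,255),.149),("blue",(105,120,50),(125,255,255),.105)):
  for c,s in blobs(b,lo,hi,15,(140,170,325,245))[1]: print(nm,c,s,onz(p,c,z).round(3))
E
```

```text
time: 15.5
tcp_pos: [0.4563, 0.2738, 0.0473]
orientation: [[0.007, 0.75, 0.662], [1.0, -0.002, -0.009], [-0.005, 0.662, -0.75]]
contact_force: [-0.4, 0.1, -0.3]
finger_gap: 0.315
grip_force: 0.1
time: 16.5
tcp_pos: [0.3627, 0.2749, 0.1536]
orientation: [[0.007, 0.749, 0.662], [1.0, -0.002, -0.009], [-0.005, 0.662, -0.749]]
contact_force: [0.0, 0.3, 0.6]
finger_gap: 0.317
grip_force: 0.0
orange [166.5 229.8] [161, 223, 12, 14, 144] [0.438 0.268 0.015]
red [227.7 200.9] [224, 197, 8, 9, 63] [0.509 0.071 0.149]
blue [253.1 201.3] [246, 196, 15, 12, 159] [0.512 0.001 0.105]
```

View pics/w7.png

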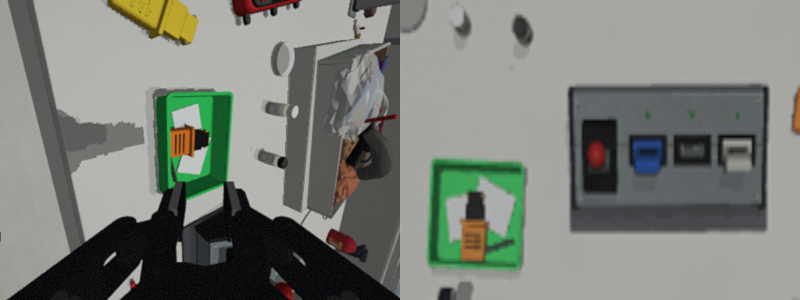

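The plug lies flat in the tray: its orange head is at (475,240) in the right half, with the black blade inside the tray. The lever is off, the blue and white plugs are seated, and the vials are standing. The gripper is clear, so I am handing in.

```bash
python3 -c "
from cell import bot
print(bot.job_done())"
```

```text
the job is handed in; nothing more can be done
None
```

The job is handed in, with no verdict returned: the last pictures show the lever fully back, the orange plug lying flat in the green tray, the blue and white plugs still seated and both vials standing; I did not measure the screwdriver's position again, but the arm worked well away from it.

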